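# Clip the sub-platter onto its bearing hub

## Robot

A 7-joint arm with a two-finger parallel gripper is mounted at the origin on the work surface. World frame = base frame: x ahead of the robot, y to its left, z up, the work surface at z = 0. Lengths are in m, angles in rad, forces in N, time in s.
With the tool pointing down it reaches from about 0.425 to 0.95 m from the base axis. Payload 4.7 kg.
Tool frame: the origin (TCP) lies between the finger pads; the fingertips stand ahead of it and the grasp point (between the pads) lies 6 mm ahead of it (manip.nose_length is the x of the fingertips in the tool frame, in m); x points along the fingers, z is the direction in which the jaws open and shut, and the axes are right-handed (so a half turn about x gives the same grasp; the last joint's range is limited). The gripper opens to 85 mm and grips with 20 to 120 N. Pads are 22 mm wide; open, the fingers measure 114 mm over their backs; the gripper's body (76 mm by 85 mm) begins 54 mm behind the grasp point. The pads swing forward as they close: fully open they stand 13 mm farther back than shut.
Start: joints at [-1.153, 0.469, -0.049, 1.532, 0.024, 1.141, -0.082], TCP at [0.292, 0.609, 0.256] pointing down, gripper open.
Joint ranges: [-2.59, 2.59], [-0.33, 1.99], [-1.39, 1.29], [0.1, 2.45], [-1.04, 4.18], [0.21, 1.99], [-2.66, 2.66]. Speed limits (rad/s): [2.57, 2.57, 3.14, 3.14, 3.14, 3.14, 3.14].

## Interface

Orientations are given as [roll, pitch, yaw] about the fixed x, y, z axes, in that order (R = Rz(yaw) Ry(pitch) Rx(roll)).
In Python, from plant import telemetry, optics, order, finder, manip gives the robot as it stands. The module is installed in compiled form; this text tells all that it offers.
- The arm moves only by the tool drive_tool, never from a script. Its argument "steps" is a list that holds one entry, the list of rows, each a list of 5 numbers: the shift along the tool's x, y, z in m, then the turn about the tool's x in degrees, then the closure, from 0 (fully open) to 1 (shut). A call has exactly 8 rows; each row is the pose to reach, as a shift and turn from the pose measured when the call began, along the tool's axes at that moment; what a row does not reach only later rows make up. A row lasts 1/12 s, in which the tool goes at most 41.7 mm and 7.16 degrees, less where a joint would pass 70% of its speed; a pose out of reach is approached as far as the arm can. A call with a gripper value outside its range is refused whole. The fingers move at their own pace and stop on an object; "force" is the grip in N (left out, the last holds). Time passes only in rows, so rows that repeat a pose let the fingers close, or fill a call up. It gives the time, the measured TCP pose, the force and the opening at its end, in the units of the state.
- telemetry.sense(): the state, without advancing time (a new reading comes with each control period).
- optics.capture(name): name is "side" or "top"; returns the picture (400x640x3 uint8, red, green, blue); there is no depth.
- optics.camera_info(name): a dict with "fx", "fy", "cx", "cy" (pixels), "R" (3x3) and "t" (3): a world point X has camera coordinates R X + t. Camera axes: x right, y down, z forward; pixel columns grow to the right and rows downward; lengths in m; the calibration is good to about 2 mm. A picture is of the moment at which its call begins. camera_info takes no time and is no camera call.
- order.close_job(): hands the job in, once; it reports no verdict.
Trained networks look in the newest picture that a camera, given by its name, has taken for a name from the list of things; names that differ only in an ending like _2 or _b are one class to them, and where a whole thing is asked for, a point or a joint stands for the part that bears it (a point fixed in the world has none). Each returns a list of dicts, best first, with "p" (0 to 1); they miss things now and then, are a little off and sometimes report something else, mostly with a low value. They report only what shows in the picture. A call takes as long as a camera call.
- finder.silhouettes(camera, label): "region" (400x640 bool, what is visible of it) and "point" ([column, row] in pixels, amid what is visible of it).
The state is a dict: "time_s": time; "qpos": joint angles; "dq": joint speeds; "tau": joint torques, N m; "position": TCP position; "tool_rot": TCP orientation; "contact_force": force on the tool from outside, world axes, zero at the start; "wrist_torque": the same for the moment, N m; "finger_gap": opening from 0.0 (shut) to 1.0 (fully open).
Only numpy, scipy, OpenCV 4.12 (cv2) and the standard library are available. Lean on these libraries where they do the work, as an engineer would, in place of code of your own. Each camera call takes 0.05 s, during which the arm holds its last target.

## Task

The record player's belt has been changed: pick up the orange spring clip, lay it flat on the silver sub-platter and press it sideways, mouth first, into the groove of the bearing hub until it snaps fully home, then let go of it. The hub floats on springs and never sits quite where it should, so feel for it and push gently: do not drive it against its stops, sideways or up and down, and do not bend the clip open. Leave the tonearm, the screwdriver and the aluminium single adaptor alone.

Things in the scene. Friction and masses are not known exactly. Their poses are not given: they have to be found in the camera images.
- clip_grip (a point): centre (half-way up) of the loose orange clip's upright finger grip: a ribbed block 12 mm wide (clip's y), 10 mm long (x), 22 mm high, at the clip's rear end, its foot level with the clip's underside (11 mm below this point). Grip it across the 12 mm. x points from the grip towards the clip's mouth, z up. The clip weighs about 30 g.
- clip_eye (a point): centre of the clip's round eye, 31 mm ahead (+x) of clip_grip, half-way up its 5 mm thickness; on the hub's axis when home. Flat horseshoe 30 x 54 mm: bridge 10 to 21 mm behind the eye, joined to the grip by a 12 mm wide strip; two springy jaws reach ahead, their nubs 8 mm ahead of the eye leave a 13 mm throat, the flared mouth is 25 mm wide 18 mm ahead of the eye.
- jaw_left (a joint): how far the jaw on the clip's +y side is sprung open (rad; 0 relaxed, about 0.12 while the nubs pass the middle of the neck, pressing inwards with about 17 N; over 0.3 bends it). Pushing the clip over the neck takes about 8 to 13 N; then the force falls as both jaws snap shut behind the neck.
- jaw_right (a joint): the same for the jaw on the clip's -y side
- hub_nominal (a point): where the hub's axis ought to cross the sub-platter's flat top, which is also the groove's lower wall; axes as the record player's. Hub and sub-platter float together: they really sit up to 3 mm off in x, 3 mm in y, 6 mm in height. Upwards from the sub-platter: neck 18 mm across in a groove 6.5 mm high, head 28 mm across and 10 mm high, 7 mm spindle ending 45 mm up.
- float_x (a joint): deflection of the floating sub-chassis along the record player's x from its rest (m; 0 at rest wherever it sits; 10 N per mm; its stops are reached at 2 mm, i.e. 20 N)
- float_y (a joint): the same along the record player's y (10 N per mm; stops at 2 mm)
- float_z (a joint): the same upwards (negative when pressed down; 6 N per mm; stops reached at 1.5 mm, i.e. 9 N)
- tonearm (a joint): bystander: swing of the tonearm (rad; 0 on its rest). It lies along the record player's x, 210 mm to the right (-y) of the hub, from 135 mm before the hub to 160 mm beyond it, its top 136 mm above the table
- screwdriver_grip (a point): bystander: handle of a small red screwdriver, 150 mm long, lying across the far end of the black service mat (260 x 170 mm, 3 mm thick) on which the clip lies
- adaptor_mid (a point): bystander: centre of an aluminium single adaptor, a puck of 38 mm diameter and 14 mm height that lies on the left front corner of the plinth
- turntable: the record player, fixed: wooden plinth 340 x 430 mm, black top 74 mm above the table; origin under its middle, x its depth (away from the robot), y its width (to the left). On it the silver sub-platter, a disc of 173 mm that turns with light friction about the steel hub (45 mm to the left of the middle). The groove runs all round: the clip may come from any side.

How it is judged:
By the outcome, as a careful person would: the job done as asked, in the order asked, and still so for the second after the job is handed in, with the robot touching nothing.
It also fails if it takes over 61 s, if anything falls off the work surface, if the arm or the gripper's body presses on something with over 40 N, if the wrist force passes 120 N, or if a joint passes its speed limit or range.

## Working session

There is one attempt and no reset: what is moved stays moved. The work goes in short steps, Python scripts to look and compute and a tool call to move; the robot and the scene stay as the last step left them, time stands still between calls to the robot, and variables do not carry over. Pictures are saved under pics/ and viewed, and the job is handed in when it is done.

Besides the shell and the picture viewer there is one more tool, called after "Request:" by a JSON object that holds its "method" and its "body", one argument or row to a line. drive_tool: Moves the arm, as the interface text tells. Its arguments: {"type":"object","properties":{"steps":{"type":"array","items":{"type":"array","items":{"type":"array","items":{"type":"number"}}}},"force":{"type":"number"}},"required":["steps"]}

```bash
mkdir -p pics; ls; python3 - <<'E'
from plant import telemetry, optics, order, finder, manip
import cv2,numpy as np
s=telemetry.sense()
for k,v in s.items(): print(k,np.round(v,4).tolist())
print(manip.nose_length)
for n in ("side","top"):
    im=optics.capture(n); cv2.imwrite(f"pics/{n}0.png",im[...,::-1])
    c=optics.camera_info(n); print(n,{k:np.round(v,4).tolist() for k,v in c.items()})
E
```

```text
pics
time_s 0.0
qpos [-1.1529, 0.4695, -0.0486, 1.5337, 0.0241, 1.141, -0.0823]
dq [0.0017, 0.0003, -0.0011, 0.0008, 0.0008, 0.0001, -0.001]
tau [-0.0004, -51.0325, -0.0468, -23.7724, 0.0107, 0.0074, 0.0]
position [0.2914, 0.6083, 0.2552]
tool_rot [-3.1059, 1.5688, -1.9819]
contact_force [-0.6645, 0.4206, -0.0937]
wrist_torque [0.039, 0.0065, -0.0052]
finger_gap 0.9969
0.025
side {'fx': 362.918, 'fy': 362.918, 'cx': 323.5075, 'cy': 200.5518, 'R': [[0.8653, -0.5008, 0.0194], [-0.2998, -0.5483, -0.7807], [0.4016, 0.6698, -0.6246]], 't': [-0.4542, 0.2801, 0.8078]}
top {'fx': 404.4595, 'fy': 404.4595, 'cx': 317.7297, 'cy': 199.4362, 'R': [[0.0236, -0.9997, -0.0051], [-0.9932, -0.0229, -0.1142], [0.114, 0.0077, -0.9934]], 't': [0.0253, 0.5546, 0.9584]}
```

View pics/side0.png

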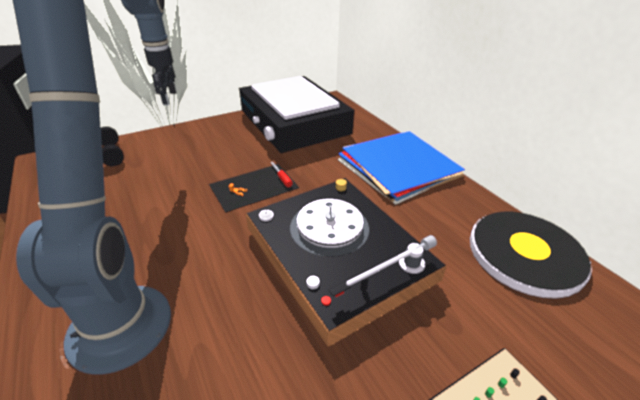

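View pics/top0.png

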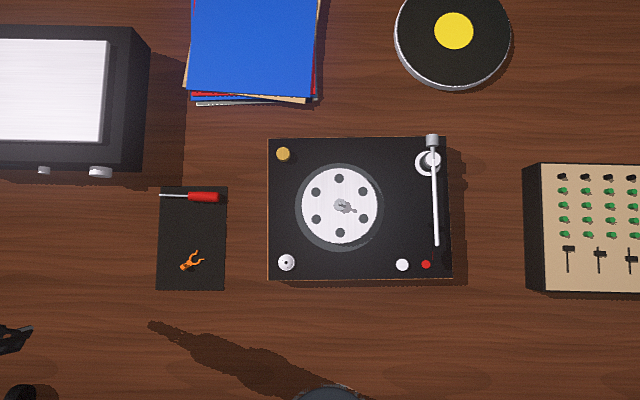

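The top view shows the clip at about (191,262), the hub at about (341,206), the adaptor at (286,262) and the screwdriver at (195,196). The tonearm runs along column 435. I'll measure next.

```bash
cat > h.py <<'E'
from plant import telemetry, optics, order, finder, manip
import cv2,numpy as np
from scipy.spatial.transform import Rotation as Ro
from scipy.optimize import least_squares
def proj(n,X):
    c=optics.camera_info(n); p=np.asarray(X,float)@np.array(c["R"]).T+np.array(c["t"])
    return np.c_[c["fx"]*p[...,0]/p[...,2]+c["cx"], c["fy"]*p[...,1]/p[...,2]+c["cy"]]
def onplane(n,px,z):
    c=optics.camera_info(n); R=np.array(c["R"]);t=np.array(c["t"])
    d=R.T@np.array([(px[0]-c["cx"])/c["fx"],(px[1]-c["cy"])/c["fy"],1]); o=-R.T@t
    return o+d*(z-o[2])/d[2]
def tri(pt,ps):
    f=lambda X:np.r_[proj("top",X[None])[0]-pt,proj("side",X[None])[0]-ps]
    r=least_squares(f,[.6,.2,.05]); return r.x,r.fun
def crop(im,c,r,w,h,k,fn):
    cv2.imwrite(fn,cv2.resize(im[r:r+h,c:c+w,::-1],None,fx=k,fy=k,interpolation=cv2.INTER_CUBIC))
def st():
    s=telemetry.sense(); R=Ro.from_euler('xyz',s["tool_rot"]).as_matrix()
    print("t",s["time_s"],"pos",np.round(s["position"],4),"F",np.round(s["contact_force"],2),"M",np.round(s["wrist_torque"],3),"gap",round(s["finger_gap"],3),"q",np.round(s["qpos"],2)); print("R\n",np.round(R,3)); return s,R
E
python3 - <<'E'
from h import *
ims={n:optics.capture(n) for n in("top","side")}
for n in ims: np.save(f"im_{n}.npy",ims[n])
for lab in ("clip_grip","clip_eye","turntable","float_x","adaptor_mid","hub_nominal"):
    pts={}
    for n in ims:
        try: d=finder.silhouettes(n,lab)
        except Exception as e: print(lab,n,e); continue
        for q in d[:2]:
            ys,xs=np.nonzero(q["region"]); print(lab,n,round(q["p"],2),np.round(q["point"],1),len(xs),xs.min(),xs.max(),ys.min(),ys.max())
        if d: pts[n]=np.array(d[0]["point"]); np.save(f"m_{lab}_{n}.npy",d[0]["region"])
    if len(pts)==2: print("  tri",*[np.round(a,4) for a in tri(pts["top"],pts["side"])])
crop(ims["top"],150,230,80,60,10,"pics/tclip.png")
crop(ims["side"],215,160,80,60,10,"pics/sclip.png")
crop(ims["top"],290,155,100,75,8,"pics/thub.png")
crop(ims["side"],280,180,100,75,8,"pics/shub.png")
E
```

```text
clip_grip top 0.7 [189.6 260.7] 117 181 199 252 269
clip_grip top 0.44 [431.8 180.1] 833 425 441 135 264
clip_grip side 0.66 [231.1 190.3] 58 229 243 184 194
  tri [0.3907 0.355  0.0023] [-1.0212  2.4841  3.5994  0.1243]
clip_eye top 0.54 [191.9 262.2] 155 181 204 250 269
clip_eye top 0.48 [285.9 264.3] 225 278 294 254 270
clip_eye side 0.51 [232.9 188.1] 56 229 243 185 194
clip_eye side 0.31 [285.5 178.5] 133 272 291 163 186
  tri [0.3904 0.3428 0.0197] [-0.6375  1.549   2.248   0.0763]
turntable top 0.88 [378.2 210.5] 21437 267 452 134 281
turntable top 0.27 [201.5 196. ] 355 161 218 192 201
turntable side 0.91 [346.2 261.8] 16467 246 445 178 345
  tri [ 0.5292 -0.1093  0.0321] [-0.1962  0.3625  0.4286 -0.0544]
float_x top 0.8 [340.3 203.4] 4436 302 376 168 243
float_x top 0.72 [338.6 206.4] 4499 301 377 168 242
float_x side 0.75 [329.9 226.9] 2502 297 362 199 246
float_x side 0.56 [328.9 223.1] 2539 297 362 199 247
  tri [ 0.5388 -0.014   0.072 ] [-0.5146  0.9755  1.2496 -0.1382]
adaptor_mid top 0.48 [284.8 263.5] 224 278 294 254 270
adaptor_mid side 0.65 [263.9 214.1] 105 260 272 210 220
  tri [0.3989 0.1097 0.0812] [-0.0437  0.0977  0.1281 -0.0014]
hub_nominal top 0.71 [379.2 208.9] 21706 266 452 134 281
hub_nominal side 0.82 [345.6 262. ] 16414 246 445 178 345
  tri [ 0.5305 -0.1103  0.0322] [-0.7717  1.4241  1.6835 -0.2153]
```

View pics/tclip.png

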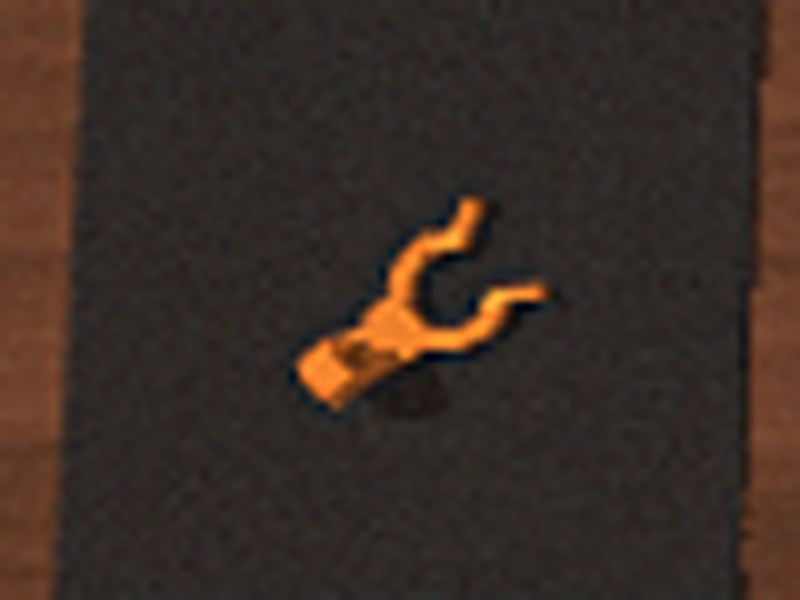

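View pics/sclip.png

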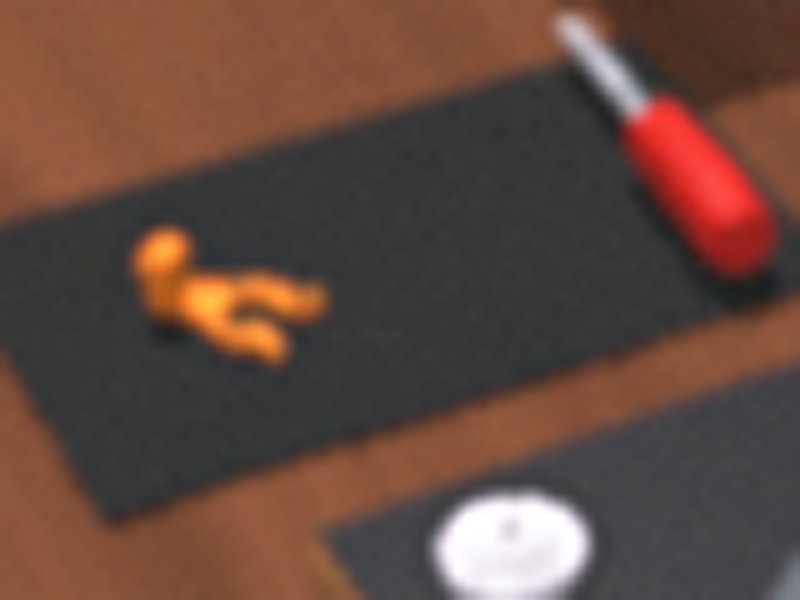

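View pics/thub.png

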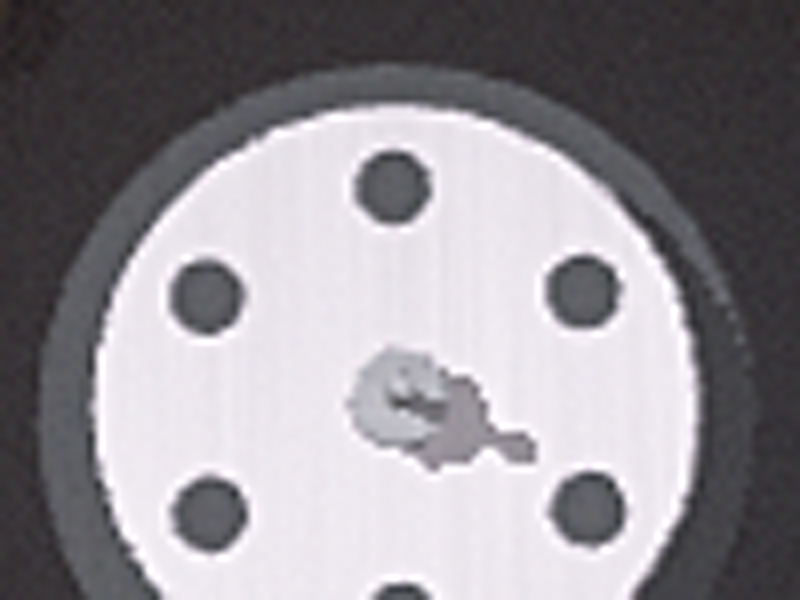

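View pics/shub.png

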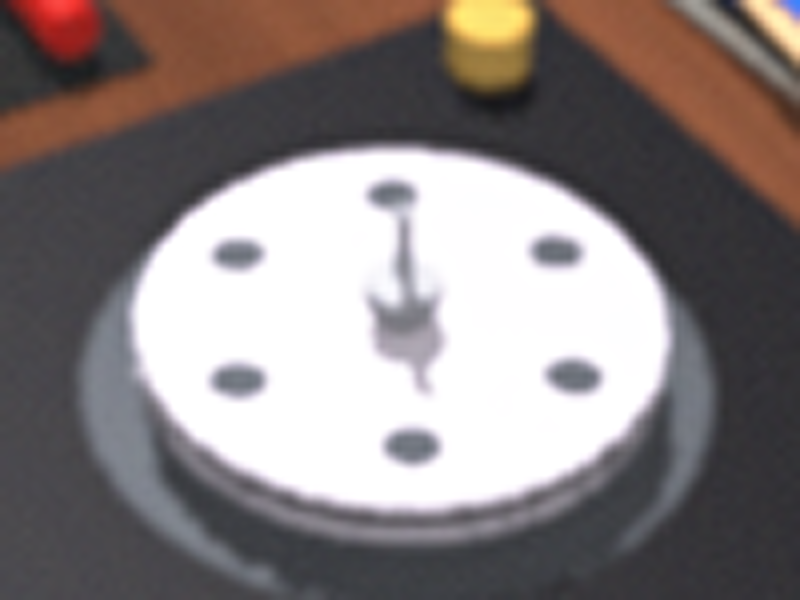

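```bash
cat > fit.py <<'E'
from h import *
ims={n:np.load(f"im_{n}.npy") for n in("top","side")}
# disc
def contour(n,th):
    im=ims[n].min(2); reg=np.load(f"m_float_x_{n}.npy").astype(np.uint8)
    reg=cv2.dilate(reg,np.ones((9,9)))
    big=cv2.resize(im,None,fx=4,fy=4,interpolation=cv2.INTER_LINEAR); br=cv2.resize(reg,None,fx=4,fy=4)
    m=((big>th)&(br>0)).astype(np.uint8)
    cs,_=cv2.findContours(m,cv2.RETR_EXTERNAL,cv2.CHAIN_APPROX_NONE); c=max(cs,key=len)
    h=cv2.convexHull(c)[:,0,:]; return (h+.5)/4-.5
for ths in ((150,190),(150,215),(130,230)):
    ct=contour("top",ths[0]); cs=contour("side",ths[1])
    th=np.linspace(0,2*np.pi,400)
    def res(p,sep=False):
        C=np.c_[p[0]+.0865*np.cos(th),p[1]+.0865*np.sin(th),np.full(400,p[2])]
        out=[]
        for n,c in(("top",ct),("side",cs)):
            P=proj(n,C)
            e=cv2.fitEllipse(P.astype(np.float32))
            for q in c: out.append(cv2.pointPolygonTest(P.astype(np.float32).reshape(-1,1,2),(float(q[0]),float(q[1])),True))
        return np.array(out)
    r=least_squares(res,[.54,-.012,.09],loss='soft_l1',f_scale=.5,diff_step=1e-4)
    print("disc",ths,np.round(r.x,4),len(ct),len(cs),np.round([np.abs(r.fun[:len(ct)]).mean(),np.abs(r.fun[len(ct):]).mean()],2))
    for n,c in(("top",ct),("side",cs)):
        f=lambda p:np.array([cv2.pointPolygonTest(proj(n,np.c_[p[0]+.0865*np.cos(th),p[1]+.0865*np.sin(th),np.full(400,r.x[2])]).astype(np.float32).reshape(-1,1,2),(float(q[0]),float(q[1])),True) for q in c])
        print("  ",n,np.round(least_squares(f,r.x[:2],diff_step=1e-4,loss='soft_l1',f_scale=.5).x,4))
# clip
def om(n):
    im=ims[n].astype(float); r,g,b=im[...,0],im[...,1],im[...,2]
    return im
def parts():
    # in clip frame, origin eye centre, z 0 mid of 5mm
    def prism(poly,z0,z1): return np.array([[x,y,z] for z in(z0,z1) for x,y in poly])/1000
    L=[prism([(-36,-6),(-26,-6),(-26,6),(-36,6)],-2.5,19.5),prism([(-26,-6),(-18,-6),(-18,6),(-26,6)],-2.5,2.5)]
    pin=[(-10,0),(-10,4),(-7,7.5),(-3,9.6),(2,9.8),(6,8.2),(8,6.5),(11,7.5),(18,12.5)]
    pout=[(-21,0),(-19,7),(-13,12),(-6,15),(3,15),(8,12.5),(9.5,11.2),(12,12.5),(17,15.5)]
    for s in(1,-1):
        for i in range(len(pin)-1):
            L.append(prism([(a,s*b) for a,b in(pin[i],pin[i+1],pout[i+1],pout[i])],-2.5,2.5))
    return L
PR=parts()
def render(n,p,c0,r0,w,h,k=8):
    c,s=np.cos(p[2]),np.sin(p[2]); Rz=np.array([[c,-s,0],[s,c,0],[0,0,1]])
    m=np.zeros((h*k,w*k),np.uint8)
    for q in PR:
        P=proj(n,q@Rz.T+[p[0],p[1],p[3] if len(p)>3 else .0055])
        P=(P-[c0,r0]+.5)*k-.5
        hull=cv2.convexHull(np.round(P*16).astype(np.int32))
        cv2.fillConvexPoly(m,hull,255,cv2.LINE_AA,4)
    return cv2.resize(m,(w,h),interpolation=cv2.INTER_AREA)/255.
W={"top":(170,240,45,40),"side":(220,175,36,28)}
def obs(n):
    c0,r0,w,h=W[n]; im=ims[n][r0:r0+h,c0:c0+w].astype(float)
    return np.clip((im[...,0]-im[...,2]-8)/130,0,1)
if __name__=="__main__":
    from scipy.optimize import minimize
    O={n:cv2.GaussianBlur(obs(n),(0,0),.7) for n in W}
    def cost(p,use=("top","side")):
        return sum(((cv2.GaussianBlur(render(n,p,*W[n]),(0,0),.7)-O[n])**2).sum() for n in use)
    x0=onplane("top",(191.5,260.5),.0055)
    for use in(("top","side"),("top",),("side",)):
        best=None
        for yaw in(-.9,-.7,-.5,-.3):
          for dx in(0,.008):
            r=minimize(cost,[x0[0]+dx,x0[1]-dx,yaw],args=(use,),method="Nelder-Mead",options=dict(initial_simplex=np.array([x0[0]+dx,x0[1]-dx,yaw])+np.array([[0,0,0],[.006,0,0],[0,.006,0],[0,0,.2]])))
            if best is None or r.fun<best.fun: best=r
        p=best.x; g=p[:2]-.031*np.array([np.cos(p[2]),np.sin(p[2])])
        print("clip",use,np.round(p,4),"grip",np.round(g,4),best.fun)
        if len(use)==2:
            for n in W: cv2.imwrite(f"pics/fit_{n}.png",cv2.resize(np.hstack([O[n],render(n,p,*W[n])])*255,None,fx=8,fy=8,interpolation=cv2.INTER_NEAREST))
E
python3 fit.py
```

```text
disc (150, 190) [ 0.5347 -0.0111  0.0988] 69 60 [0.09 0.38]
   top [ 0.5347 -0.011 ]
   side [ 0.5346 -0.0116]
disc (150, 215) [ 0.5347 -0.011   0.0985] 69 63 [0.08 0.1 ]Traceback (most recent call last):
  File "fit.py", line 26, in <module>
    print("  ",n,np.round(least_squares(f,r.x[:2],diff_step=1e-4,loss='soft_l1',f_scale=.5).x,4))
                          ~~~~~~~~~~~~~^^^^^^^^^^^^^^^^^^^^^^^^^^^^^^^^^^^^^^^^^^^^^^^^^^^^
    return func(*args, **kwargs)
    result = trf(vector_fun.fun, vector_fun.jac, x0, f0, J0, lb, ub, ftol, xtol,
                 gtol, max_nfev, x_scale, loss_function, tr_solver,
                 tr_options.copy(), verbose, callback=callback_wrapped)
    return trf_no_bounds(
        fun, jac, x0, f0, J0, ftol, xtol, gtol, max_nfev, x_scale,
        loss_function, tr_solver, tr_options, verbose, callback=callback)
    f_new = fun(x_new)
    self._update_fun()
    ~~~~~~~~~~~~~~~~^^
    self.f = self.fun_wrapped(xp_copy(self.x))
             ~~~~~~~~~~~~~~~~^^^^^^^^^^^^^^^^^
    return np.atleast_1d(self.fun(x))
                         ~~~~~~~~^^^
    return self.f(x, *self.args, **self.kwargs)
           ~~~~~~^^^^^^^^^^^^^^^^^^^^^^^^^^^^^^
  File "fit.py", line 25, in <lambda>
    f=lambda p:np.array([cv2.pointPolygonTest(proj(n,np.c_[p[0]+.0865*np.cos(th),p[1]+.0865*np.sin(th),np.full(400,r.x[2])]).astype(np.float32).reshape(-1,1,2),(float(q[0]),float(q[1])),True) for q in c])
                                              ~~~~^^^^^^^^^^^^^^^^^^^^^^^^^^^^^^^^^^^^^^^^^^^^^^^^^^^^^^^^^^^^^^^^^^^^^^^^^^
  File "h.py", line 6, in proj
    c=optics.camera_info(n); p=np.asarray(X,float)@np.array(c["R"]).T+np.array(c["t"])
ValueError: time passes only in moves, steps and waits
```

```bash
python3 - <<'E'
s=open('h.py').read()
s=s.replace('def proj','CI={n:optics.camera_info(n) for n in("top","side")}\ndef proj',1)
s=s.replace('c=optics.camera_info(n)','c=CI[n]')
open('h.py','w').write(s)
E
sed -i 's/for ths in .*/for ths in ((150,215),(140,222)):/' fit.py
time python3 fit.py; python3 -c "
from h import *;st()"
```

```text
disc (150, 215) [ 0.5347 -0.011   0.0985] 69 63 [0.08 0.1 ]
   top [ 0.5348 -0.011 ]
   side [ 0.5346 -0.0111]
disc (140, 222) [ 0.5348 -0.011   0.0987] 68 59 [0.11 0.07]
   top [ 0.5348 -0.011 ]
   side [ 0.5347 -0.011 ]
clip ('top', 'side') [ 0.4032  0.3396 -0.8825] grip [0.3836 0.3636] 28.002530604144418
clip ('top',) [ 0.4031  0.3395 -0.8903] grip [0.3836 0.3636] 4.4423216753760695
clip ('side',) [ 0.4038  0.3403 -0.8605] grip [0.3836 0.3638] 23.122775233762013
t 0.8 pos [0.2916 0.6088 0.2564] F [-0.5   0.16 -0.35] M [ 0.02  -0.032  0.009] gap 0.998 q [-1.15  0.47 -0.05  1.53  0.02  1.14 -0.08]
R
 [[ 0.    -0.902  0.432]
 [ 0.     0.432  0.902]
 [-1.     0.     0.   ]][ WARN:0@3.391] global loadsave.cpp:1063 imwrite_ Unsupported depth image for selected encoder is fallbacked to CV_8U.

real	0m6.903s
user	0m7.416s
sys	0m0.129s
```

Request:
{"method": "drive_tool", "body": {
  "steps": [
    [[0.012,-0.024,-0.023,3,0],[0.03,-0.05,-0.048,7,0],[0.05,-0.08,-0.076,12,0],[0.07,-0.11,-0.105,16,0],[0.09,-0.14,-0.134,20,0],[0.105,-0.168,-0.161,25,0],[0.115,-0.189,-0.181,25,0],[0.12,-0.189,-0.181,25,0]]
  ],
  "force": 60
}}

```text
time_s: 1.47
position: [0.3863, 0.3548, 0.1345]
tool_rot: [-2.432, 1.563, -1.755]
contact_force: [-0.1, -0.3, 0.3]
finger_gap: 1.002
```

View pics/fit_top.png

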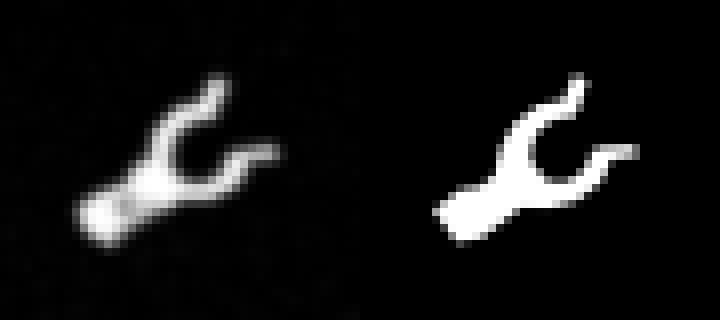

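```bash
python3 - <<'E'
from h import *
for i in range(3):
    s,R=st(); im=optics.capture("top")
d=np.array([.3836,.3636,.033])-s["position"]
print("tool shift",R.T@d,"turn needed",np.degrees(-(0.6858-np.arctan2(R[1,2],R[0,2]))))
crop(im,110,200,160,120,5,"pics/a1.png")
E
```

```text
t 1.4667 pos [0.3863 0.3548 0.1345] F [-0.07 -0.31  0.29] M [-0.094 -0.032 -0.003] gap 1.002 q [-0.9   0.37  0.09  2.01 -0.04  0.77 -0.11]
R
 [[-0.001 -0.627  0.779]
 [-0.007  0.779  0.627]
 [-1.    -0.005 -0.006]]
t 1.5167 pos [0.3851 0.358  0.1344] F [-0.84  0.26 -0.31] M [-0.05   0.011  0.018] gap 1.002 q [-0.9   0.38  0.09  2.01 -0.04  0.76 -0.11]
R
 [[-0.002 -0.629  0.778]
 [-0.005  0.778  0.629]
 [-1.    -0.003 -0.005]]
t 1.5667 pos [0.3844 0.3615 0.1355] F [-0.57  0.85  0.39] M [ 0.06   0.001 -0.02 ] gap 1.002 q [-0.9   0.38  0.08  2.   -0.04  0.77 -0.11]
R
 [[-0.001 -0.632  0.775]
 [-0.002  0.775  0.632]
 [-1.    -0.001 -0.002]]
tool shift [0.10247459 0.00223352 0.00098633] turn needed -0.1282533522440507
```

Request:
{"method": "drive_tool", "body": {
  "steps": [
    [[0.01,0.001,0.0005,0,0],[0.025,0.001,0.0005,0,0],[0.04,0.001,0.0005,0,0],[0.05,0.001,0.0005,0,0],[0.055,0.001,0.0005,0,0],[0.055,0.001,0.0005,0,0],[0.055,0.001,0.0005,0,0],[0.055,0.001,0.0005,0,0]]
  ]
}}

```text
time_s: 2.28
position: [0.3841, 0.3657, 0.082]
tool_rot: [0.445, 1.569, 1.132]
contact_force: [1.0, 0.8, 0.1]
finger_gap: 0.999
```

```bash
python3 - <<'E'
from h import *
P=[]
for i in range(3):
    s=telemetry.sense(); P.append(s["position"]); im=optics.capture("top")
s,R=st();P.append(s["position"]); print(np.round(P,4))
d=np.array([.3836,.3636,.033])-np.mean(P,0)
print("tool shift",R.T@d,"turn needed",np.degrees(-(0.6858-np.arctan2(R[1,2],R[0,2]))))
crop(im,110,200,160,120,5,"pics/a2.png")
im=optics.capture("side");crop(im,180,120,160,120,5,"pics/a2s.png")
E
```

```text
t 2.4333 pos [0.3841 0.3654 0.082 ] F [-0.23 -0.05  0.22] M [0.043 0.028 0.012] gap 0.997 q [-0.9   0.46  0.07  2.04 -0.05  0.65 -0.1 ]
R
 [[ 0.001 -0.634  0.773]
 [ 0.001  0.773  0.634]
 [-1.     0.001  0.001]]
[[0.3841 0.3657 0.082 ]
 [0.3842 0.3656 0.0821]
 [0.3842 0.3655 0.0821]
 [0.3841 0.3654 0.082 ]]
tool shift [ 0.0490415  -0.00120784 -0.00171312] turn needed 0.05096157012176648
```

View pics/a2s.png

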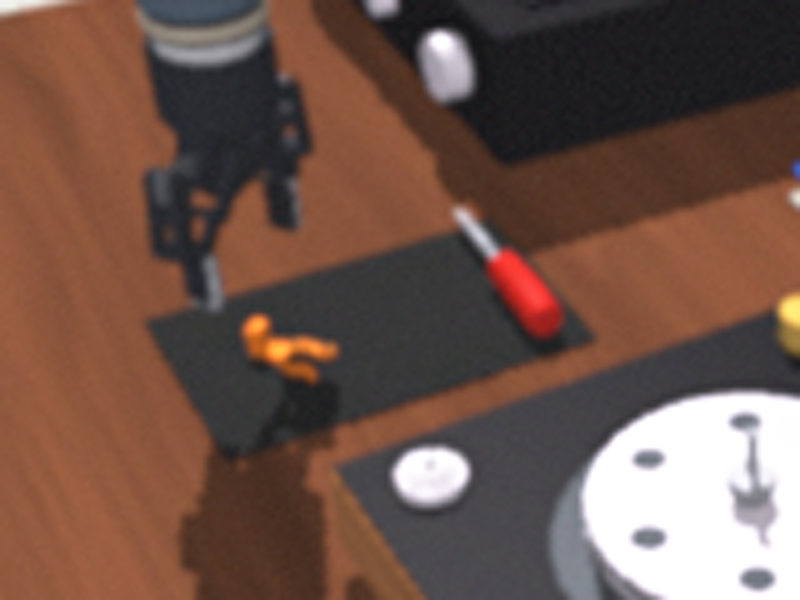

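The fingers straddle the grip, with the clip at (265,340) in the crop, so I'll descend.

Request:
{"method": "drive_tool", "body": {
  "steps": [
    [[0.008,-0.001,-0.001,0,0],[0.018,-0.001,-0.0017,0,0],[0.028,-0.001,-0.0017,0,0],[0.037,-0.001,-0.0017,0,0],[0.044,-0.001,-0.0017,0,0],[0.049,-0.001,-0.0017,0,0],[0.049,-0.001,-0.0017,0,0],[0.049,-0.001,-0.0017,0,0]]
  ]
}}

```text
time_s: 3.15
position: [0.3833, 0.3634, 0.0325]
tool_rot: [0.82, 1.57, 1.506]
contact_force: [0.1, 0.2, 0.2]
finger_gap: 1.003
```

```bash
python3 - <<'E'
from h import *
s,R=st()
im=optics.capture("side");crop(im,180,120,160,120,5,"pics/a3s.png")
s,R=st()
d=np.array([.3836,.3636,.033])-s["position"]
print("tool shift",R.T@d)
E
```

```text
t 3.15 pos [0.3833 0.3634 0.0325] F [0.11 0.2  0.15] M [ 0.013 -0.007  0.033] gap 1.003 q [-0.89  0.54  0.06  2.06 -0.06  0.54 -0.09]
R
 [[ 0.    -0.634  0.773]
 [ 0.001  0.773  0.634]
 [-1.     0.001  0.   ]]
t 3.2 pos [0.3836 0.3636 0.0329] F [ 0.34 -0.03 -0.3 ] M [-0.034 -0.03   0.017] gap 1.001 q [-0.89  0.54  0.06  2.06 -0.06  0.54 -0.09]
R
 [[ 0.001 -0.634  0.773]
 [ 0.001  0.773  0.634]
 [-1.     0.001  0.001]]
tool shift [-7.20071952e-05 -3.98809795e-05  2.68796829e-05]
```

View pics/a3s.png

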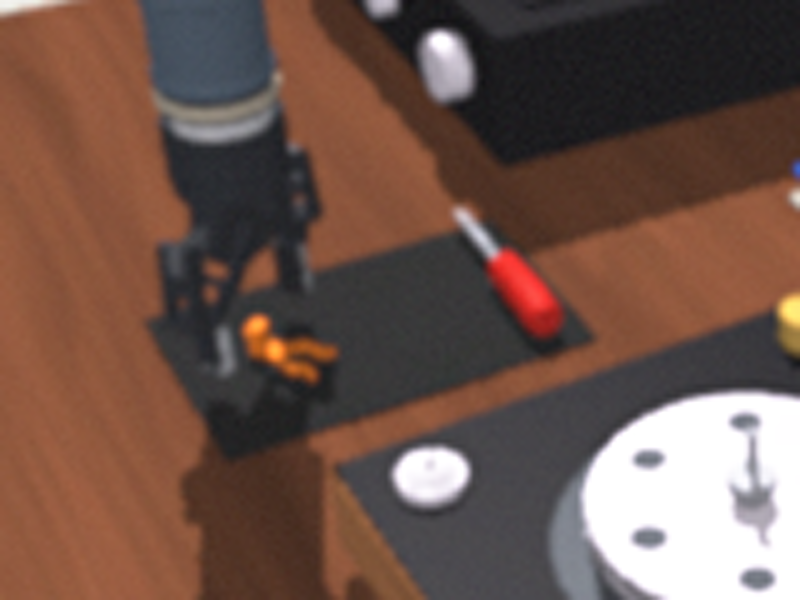

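Request:
{"method": "drive_tool", "body": {
  "steps": [
    [[0,0,0,0,0.4],[0,0,0,0,0.7],[0,0,0,0,0.85],[0,0,0,0,1],[0,0,0,0,1],[0,0,0,0,1],[0,0,0,0,1],[0,0,0,0,1]]
  ],
  "force": 60
}}

```text
time_s: 3.87
position: [0.3836, 0.3637, 0.0332]
tool_rot: [0.403, 1.569, 1.09]
contact_force: [-0.3, -0.5, 3.9]
finger_gap: 0.121
```

```bash
python3 - <<'E'
from h import *
st()
im=optics.capture("side");crop(im,180,120,160,120,5,"pics/a4s.png")
im=optics.capture("top");crop(im,150,230,80,60,10,"pics/a4t.png")
st()
E
```

```text
t 3.8667 pos [0.3836 0.3637 0.0332] F [-0.33 -0.51  3.91] M [-0.133  0.148  0.025] gap 0.121 q [-0.89  0.54  0.06  2.06 -0.06  0.54 -0.09]
R
 [[ 0.001 -0.634  0.773]
 [ 0.002  0.773  0.634]
 [-1.     0.001  0.002]]
t 3.9667 pos [0.3836 0.3637 0.0332] F [-0.93 -0.88  4.73] M [-0.166  0.157 -0.015] gap 0.117 q [-0.89  0.54  0.06  2.06 -0.06  0.54 -0.09]
R
 [[ 0.001 -0.634  0.773]
 [ 0.002  0.773  0.634]
 [-1.     0.001  0.002]]
```

View pics/a4s.png

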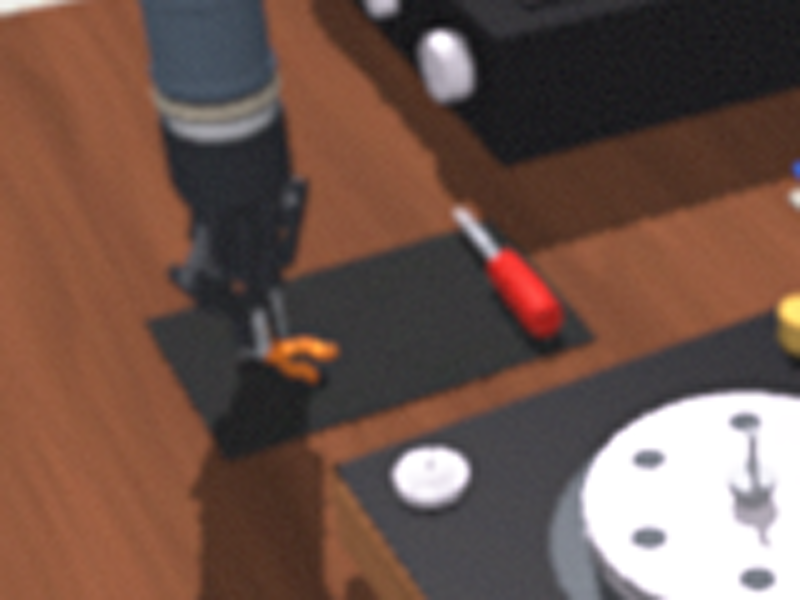

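Request:
{"method": "drive_tool", "body": {
  "steps": [
    [[-0.01,0,0,0,1],[-0.03,0,0,0,1],[-0.055,0,0,0,1],[-0.085,-0.01,-0.004,0,1],[-0.11,-0.03,-0.012,0,1],[-0.13,-0.06,-0.023,0,1],[-0.14,-0.09,-0.035,0,1],[-0.142,-0.12,-0.047,0,1]]
  ]
}}

```text
time_s: 4.63
position: [0.4246, 0.2404, 0.1779]
tool_rot: [0.072, 1.564, 0.759]
contact_force: [1.1, -0.3, -0.7]
finger_gap: 0.12
```

```bash
python3 - <<'E'
from h import *
s,R=st()
d=np.array([.4865,.0478,.175])-s["position"]
print("tool shift",R.T@d)
E
```

```text
t 4.6333 pos [0.4246 0.2404 0.1779] F [ 1.06 -0.34 -0.67] M [-0.029 -0.041  0.015] gap 0.12 q [-0.71  0.25  0.13  2.06 -0.05  0.82  0.13]
R
 [[ 0.005 -0.635  0.773]
 [ 0.005  0.773  0.635]
 [-1.     0.001  0.007]]
tool shift [ 0.00230067 -0.18818883 -0.07437733]
```

Request:
{"method": "drive_tool", "body": {
  "steps": [
    [[0.002,-0.035,-0.014,0,1],[0.002,-0.07,-0.028,0,1],[0.002,-0.105,-0.042,0,1],[0.002,-0.138,-0.055,0,1],[0.002,-0.165,-0.066,0,1],[0.002,-0.182,-0.072,0,1],[0.002,-0.188,-0.074,0,1],[0.002,-0.188,-0.074,0,1]]
  ]
}}

```text
time_s: 5.3
position: [0.4869, 0.0467, 0.1756]
tool_rot: [0.013, 1.564, 0.698]
contact_force: [-0.0, -0.3, -0.4]
finger_gap: 0.118
```

Request:
{"method": "drive_tool", "body": {
  "steps": [
    [[0.004,0,0,0,1],[0.008,0,0,0,1],[0.012,0,0,0,1],[0.016,0,0,0,1],[0.02,0,0,0,1],[0.02,0,0,0,1],[0.02,0,0,0,1],[0.02,0,0,0,1]]
  ]
}}

```text
time_s: 5.97
position: [0.4871, 0.0469, 0.1556]
tool_rot: [0.011, 1.564, 0.695]
contact_force: [0.2, 0.2, -0.5]
finger_gap: 0.119
```

```bash
python3 - <<'E'
from h import *
for n in("top","side"):
    im=optics.capture(n); np.save(f"im_{n}.npy",im)
    if n=="top": crop(im,270,160,120,90,6,"pics/b1t.png")
    else: crop(im,260,140,120,90,6,"pics/b1s.png")
s,R=st()
d=np.array([.4865,.0478,.1385])-s["position"]
print("tool shift",R.T@d)
E
```

```text
t 6.0667 pos [0.4872 0.0468 0.1558] F [0.02 0.13 0.12] M [-0.067 -0.016 -0.007] gap 0.121 q [-0.37  0.29  0.23  2.08 -0.1   0.77  0.6 ]
R
 [[ 0.006 -0.632  0.775]
 [ 0.005  0.775  0.632]
 [-1.    -0.     0.008]]
tool shift [ 1.72682316e-02  1.20514397e-03 -4.34539994e-05]
```

View pics/b1t.png

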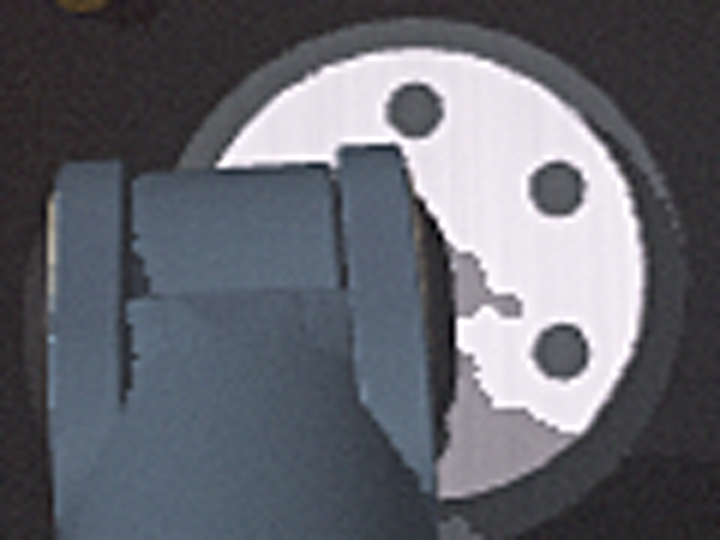

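View pics/b1s.png

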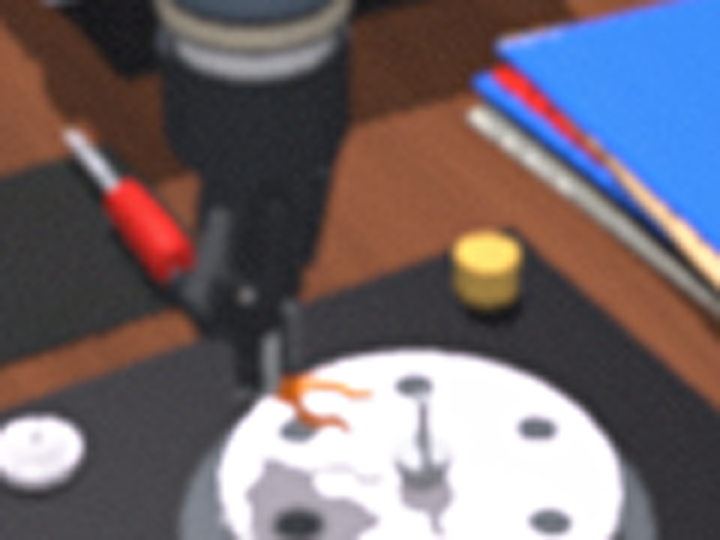

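```bash
cat > fs.py <<'E'
import sys; sys.argv=['x']
from h import *
import fit_core as F
E
sed -n '/^def parts/,/^W=/p' fit.py | grep -v '^W=' > fit_core_body.py
(echo "from h import *"; cat fit_core_body.py) > fc.py
cat > sidefit.py <<'E'
from fc import *
from scipy.optimize import minimize
def sidefit(im,z,guess,yaw,fn=None,mask_behind=True):
    # orange: saturation on white bg; ignore pixels where model is grip (hidden by fingers): use only x>-24mm parts
    pu=proj("side",np.array([[guess[0],guess[1],z]]))[0]
    c0,r0=int(pu[0])-16,int(pu[1])-12; w,h=34,24
    a=im[r0:r0+h,c0:c0+w].astype(float)
    O=np.clip((a[...,0]-a[...,2]-25)/100,0,1)
    import fc; fc.PR=parts()[2:]
    def cost(p):
        m=render("side",[p[0],p[1],p[2],z],c0,r0,w,h); m=cv2.GaussianBlur(m,(0,0),.6)
        return ((m-O)**2).sum()
    r=minimize(cost,[*guess,yaw],method="Nelder-Mead",options=dict(initial_simplex=np.array([*guess,yaw])+np.array([[0,0,0],[.004,0,0],[0,.004,0],[0,0,.1]])))
    r2=minimize(lambda p:cost([p[0],p[1],yaw]),r.x[:2],method="Nelder-Mead")
    if fn: cv2.imwrite(fn,(cv2.resize(np.hstack([O,render("side",[*r.x,z],c0,r0,w,h)])*255,None,fx=8,fy=8,interpolation=cv2.INTER_NEAREST)).astype(np.uint8))
    return r,r2
E
python3 - <<'E'
from sidefit import *
s,R=st(); p=np.array(s["position"]); cx=-R[:,1]; yaw=np.arctan2(cx[1],cx[0])
eye=p+.031*cx; z=p[2]-.0275
print("kin eye",eye[:2],z,yaw)
im=np.load("im_side.npy")
r,r2=sidefit(im,z,eye[:2],yaw,"pics/b1fit.png"); print(r.x,r.fun,r2.x,r2.fun)
hub=np.array([.5347,-.011])
for e in(eye[:2],r.x[:2],r2.x): d=hub-e; print("ahead",d@cx[:2],"toward tool z",d@R[:2,2])
E
```

```text
t 6.0667 pos [0.4872 0.0468 0.1558] F [0.02 0.13 0.12] M [-0.067 -0.016 -0.007] gap 0.121 q [-0.37  0.29  0.23  2.08 -0.1   0.77  0.6 ]
R
 [[ 0.006 -0.632  0.775]
 [ 0.005  0.775  0.632]
 [-1.    -0.     0.008]]
kin eye [0.50678139 0.02278475] 0.1282681520539138 -0.8868087063749053
[ 0.50531793  0.02457216 -1.00734997] 20.903700809933216 [0.50503611 0.02445779] 21.712865914468235
ahead 0.04382662868889396 toward tool z 0.0002903380050684285
ahead 0.04613672433684061 toward tool z 0.00029516345930698473
ahead 0.04622615869959029 toward tool z 0.0005858465911181888
```

View pics/b1fit.png

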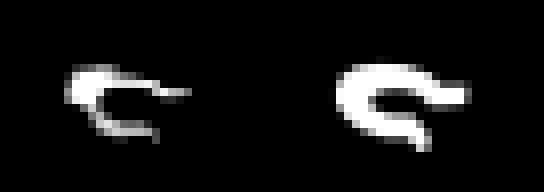

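```bash
python3 - <<'E'
from sidefit import *
s,R=st(); p=np.array(s["position"]); cx=-R[:,1]
im=np.load("im_side.npy"); 
eye=p+.031*cx; eye[2]=p[2]-.0275
k=16;c0,r0,w,h=296,195,48,32
big=cv2.resize(im[r0:r0+h,c0:c0+w,::-1],None,fx=k,fy=k,interpolation=cv2.INTER_CUBIC)
import fc
for q in parts():
    P=proj("side",q@np.c_[cx,R[:,2],[0,0,1]].T+eye); P=(P-[c0,r0]+.5)*k-.5
    cv2.polylines(big,[cv2.convexHull(P.astype(np.int32))],True,(0,255,0),1)
cv2.imwrite("pics/b1z.png",big)
E
```

```text
t 6.0667 pos [0.4872 0.0468 0.1558] F [0.02 0.13 0.12] M [-0.067 -0.016 -0.007] gap 0.121 q [-0.37  0.29  0.23  2.08 -0.1   0.77  0.6 ]
R
 [[ 0.006 -0.632  0.775]
 [ 0.005  0.775  0.632]
 [-1.    -0.     0.008]]
```

View pics/b1z.png

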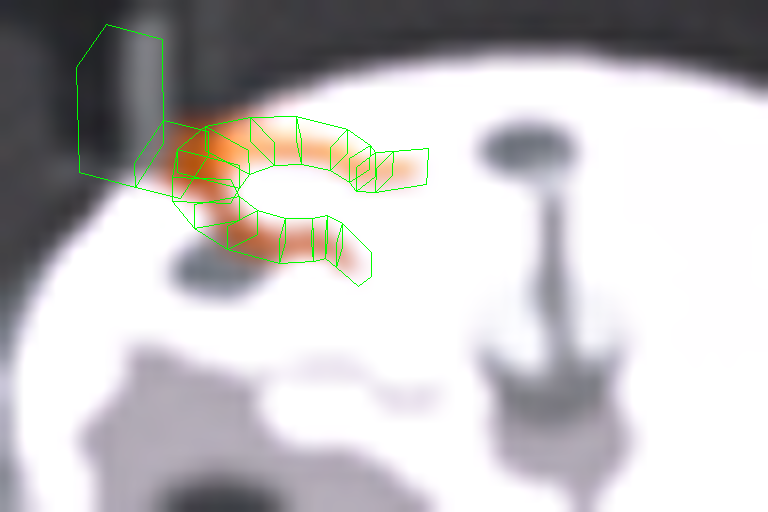

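Request:
{"method": "drive_tool", "body": {
  "steps": [
    [[0.004,-0.001,0,0,1],[0.008,-0.002,0,0,1],[0.012,-0.004,0,0,1],[0.016,-0.005,0,0,1],[0.02,-0.005,0,0,1],[0.023,-0.005,0,0,1],[0.023,-0.005,0,0,1],[0.023,-0.005,0,0,1]]
  ]
}}

```text
time_s: 6.73
position: [0.4904, 0.0431, 0.1325]
tool_rot: [0.025, 1.564, 0.709]
contact_force: [0.4, 1.0, 0.1]
finger_gap: 0.118
```

```bash
python3 - <<'E'
from sidefit import *
F=[];P=[]
for i in range(4): optics.capture("side");s=telemetry.sense();F.append(s["contact_force"]);P.append(s["position"])
print(np.round(F,2),np.round(P,4))
s,R=st()
E
```

```text
[[-0.52 -0.48 -0.52]
 [ 0.   -0.14  0.79]
 [-0.26 -0.55 -0.62]
 [-0.06 -0.06  0.01]] [[0.4905 0.0431 0.1327]
 [0.4906 0.0431 0.1329]
 [0.4906 0.0431 0.1329]
 [0.4907 0.0431 0.133 ]]
t 6.9333 pos [0.4907 0.0431 0.133 ] F [-0.06 -0.06  0.01] M [-0.023 -0.005  0.041] gap 0.117 q [-0.36  0.33  0.22  2.1  -0.12  0.72  0.63]
R
 [[ 0.006 -0.632  0.775]
 [ 0.005  0.775  0.632]
 [-1.    -0.     0.008]]
```

Request:
{"method": "drive_tool", "body": {
  "steps": [
    [[0.0005,0,0,0,1],[0.001,0,0,0,1],[0.0015,0,0,0,1],[0.002,0,0,0,1],[0.0025,0,0,0,1],[0.003,0,0,0,1],[0.003,0,0,0,1],[0.003,0,0,0,1]]
  ]
}}

```text
time_s: 7.6
position: [0.4908, 0.0432, 0.1301]
tool_rot: [-0.036, 1.563, 0.648]
contact_force: [-1.0, 0.1, 1.5]
finger_gap: 0.117
```

```bash
cat > q.py <<'E'
from h import *
F=[];P=[];M=[]
for i in range(4): im=optics.capture("side");s=telemetry.sense();F.append(s["contact_force"]);P.append(s["position"]);M.append(s["wrist_torque"])
np.save("im_side.npy",im)
R=Ro.from_euler('xyz',s["tool_rot"]).as_matrix()
F=np.array(F);P=np.array(P)
print("F",np.round(F.mean(0),2),"Fz",np.round(F[:,2],2),"tool F",np.round(R.T@F.mean(0),2),"M",np.round(np.mean(M,0),3))
p=P.mean(0); cx=-R[:,1]; hub=np.array([.5347,-.011])
d=hub-p[:2]-.031*cx[:2]
print("t",s["time_s"],"pos",np.round(p,4),"last",np.round(P[-1],4),"kin ahead %.4f side %.4f"%(d@cx[:2],d@R[:2,2]),"yaw",np.degrees(np.arctan2(cx[1],cx[0])),"gap",s["finger_gap"],"xz",R[:,0].round(3),R[2].round(3))
E
python3 q.py
```

```text
F [-0.45 -0.01  1.96] Fz [1.82 1.65 2.27 2.09] tool F [-1.96  0.28 -0.34] M [0.004 0.135 0.023]
t 7.8 pos [0.4907 0.0432 0.1301] last [0.4907 0.0432 0.1301] kin ahead 0.0388 side -0.0002 yaw -50.80005808365893 gap 0.11553759420917195 xz [ 0.007  0.005 -1.   ] [-1.    -0.     0.008]
```

Request:
{"method": "drive_tool", "body": {
  "steps": [
    [[-0.0004,-0.001,0,0,1],[-0.0004,-0.003,0,0,1],[-0.0004,-0.005,0,0,1],[-0.0004,-0.007,0,0,1],[-0.0004,-0.009,0,0,1],[-0.0004,-0.011,0,0,1],[-0.0004,-0.012,0,0,1],[-0.0004,-0.012,0,0,1]]
  ]
}}

```text
time_s: 8.47
position: [0.4985, 0.0335, 0.1305]
tool_rot: [-0.074, 1.562, 0.609]
contact_force: [-0.5, -0.6, 0.1]
finger_gap: 0.118
```

```bash
python3 q.py; python3 - <<'E'
from h import *
im=np.load("im_side.npy"); crop(im,290,185,60,45,13,"pics/c1.png")
E
```

```text
F [ 0.14 -0.07  0.05] Fz [-0.46  0.16  0.22  0.3 ] tool F [-0.05 -0.15  0.07] M [-0.04   0.001  0.034]
t 8.6667 pos [0.4983 0.0338 0.1305] last [0.4983 0.0339 0.1305] kin ahead 0.0267 side -0.0001 yaw -50.79743903044844 gap 0.11848064131542438 xz [ 0.007  0.005 -1.   ] [-1.    -0.     0.008]
```

View pics/c1.png

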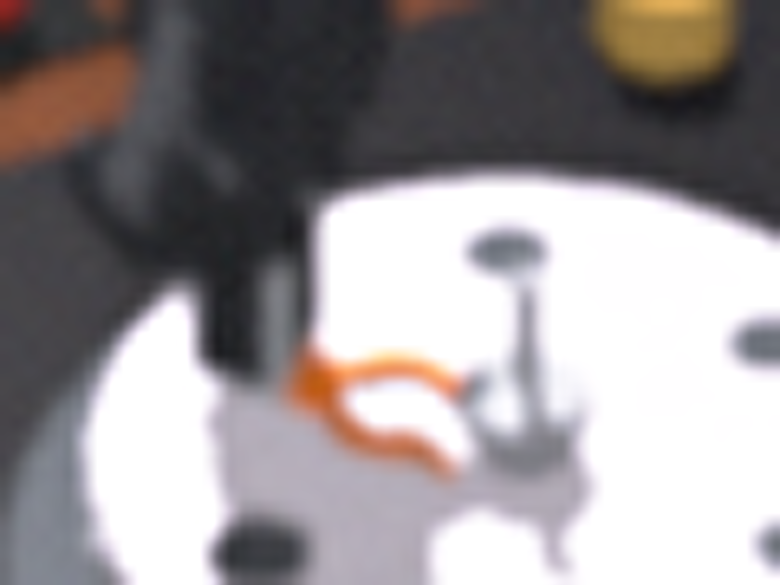

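Request:
{"method": "drive_tool", "body": {
  "steps": [
    [[0,-0.001,0,0,1],[0,-0.0025,0,0,1],[0,-0.004,0,0,1],[0,-0.0055,0,0,1],[0,-0.007,0,0,1],[0,-0.008,0,0,1],[0,-0.008,0,0,1],[0,-0.008,0,0,1]]
  ]
}}

```text
time_s: 9.33
position: [0.5034, 0.0276, 0.1305]
tool_rot: [-0.051, 1.563, 0.633]
contact_force: [0.0, 0.0, -0.2]
finger_gap: 0.118
```

```bash
python3 q.py; python3 - <<'E'
from h import *
im=np.load("im_side.npy"); crop(im,290,185,60,45,13,"pics/c2.png")
E
```

```text
F [-0.08 -0.39 -0.29] Fz [-0.43  0.14 -0.2  -0.67] tool F [ 0.29 -0.25 -0.31] M [-0.029 -0.018  0.005]
t 9.5333 pos [0.5033 0.0277 0.1305] last [0.5033 0.0277 0.1305] kin ahead 0.0188 side -0.0001 yaw -50.79533646743878 gap 0.12246761753093578 xz [ 0.007  0.005 -1.   ] [-1.    -0.     0.008]
```

View pics/c2.png

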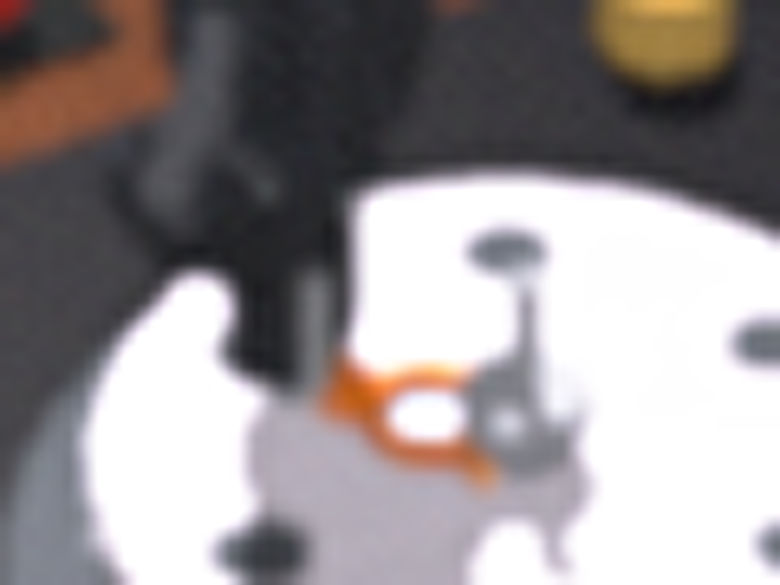

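The jaws are entering under the head symmetrically (tips around (470,375) and (485,480)) and there is still no force. I'll continue in small steps.

Request:
{"method": "drive_tool", "body": {
  "steps": [
    [[0,-0.0006,0,0,1],[0,-0.0012,0,0,1],[0,-0.0018,0,0,1],[0,-0.0024,0,0,1],[0,-0.003,0,0,1],[0,-0.003,0,0,1],[0,-0.003,0,0,1],[0,-0.003,0,0,1]]
  ]
}}

```text
time_s: 10.2
position: [0.5052, 0.0253, 0.1305]
tool_rot: [-0.045, 1.563, 0.64]
contact_force: [1.8, -0.1, 0.4]
finger_gap: 0.117
```

```bash
python3 q.py
```

```text
F [0.24 0.09 0.25] Fz [ 1.   -0.37 -0.28  0.64] tool F [-0.25 -0.09  0.25] M [-0.033 -0.011  0.027]
t 10.4 pos [0.5052 0.0254 0.1305] last [0.5052 0.0254 0.1305] kin ahead 0.0159 side -0.0001 yaw -50.792087464299044 gap 0.11761045557660381 xz [ 0.007  0.005 -1.   ] [-1.    -0.     0.008]
```

Request:
{"method": "drive_tool", "body": {
  "steps": [
    [[0,-0.0004,0,0,1],[0,-0.0008,0,0,1],[0,-0.0012,0,0,1],[0,-0.0016,0,0,1],[0,-0.002,0,0,1],[0,-0.002,0,0,1],[0,-0.002,0,0,1],[0,-0.002,0,0,1]]
  ]
}}

```text
time_s: 11.07
position: [0.5063, 0.0239, 0.1304]
tool_rot: [-0.011, 1.563, 0.673]
contact_force: [-0.5, -0.1, 0.8]
finger_gap: 0.12
```

```bash
python3 q.py
```

```text
F [-0.73  0.18  0.53] Fz [0.77 0.24 0.83 0.28] tool F [-0.53  0.6  -0.44] M [0.045 0.202 0.009]
t 11.2667 pos [0.5063 0.0239 0.1304] last [0.5064 0.0239 0.1305] kin ahead 0.0140 side -0.0001 yaw -50.79039718992906 gap 0.11450409095510132 xz [ 0.006  0.005 -1.   ] [-1.    -0.     0.008]
```

Request:
{"method": "drive_tool", "body": {
  "steps": [
    [[0,-0.0003,0,0,1],[0,-0.0006,0,0,1],[0,-0.0009,0,0,1],[0,-0.0012,0,0,1],[0,-0.0012,0,0,1],[0,-0.0012,0,0,1],[0,-0.0012,0,0,1],[0,-0.0012,0,0,1]]
  ]
}}

```text
time_s: 11.93
position: [0.5067, 0.0233, 0.1303]
tool_rot: [0.092, 1.563, 0.776]
contact_force: [-3.5, 3.5, 1.0]
finger_gap: 0.116
```

```bash
python3 q.py
```

```text
F [-3.14  3.29  1.57] Fz [2.2  1.34 1.68 1.05] tool F [-1.57  4.54 -0.33] M [0.725 0.666 0.003]
t 12.1333 pos [0.5068 0.0233 0.1303] last [0.5068 0.0233 0.1304] kin ahead 0.0132 side -0.0000 yaw -50.777166904482556 gap 0.1166127462582092 xz [ 0.006  0.005 -1.   ] [-1.     0.001  0.008]
```

Request:
{"method": "drive_tool", "body": {
  "steps": [
    [[-0.0001,-0.0005,0,0,1],[-0.0001,-0.001,0,0,1],[-0.0001,-0.0014,0,0,1],[-0.0001,-0.0018,0,0,1],[-0.0001,-0.002,0,0,1],[-0.0001,-0.002,0,0,1],[-0.0001,-0.002,0,0,1],[-0.0001,-0.002,0,0,1]]
  ]
}}

```text
time_s: 12.8
position: [0.5072, 0.0227, 0.1302]
tool_rot: [0.388, 1.563, 1.074]
contact_force: [-5.2, 5.6, 1.8]
finger_gap: 0.118
```

```bash
python3 q.py
```

```text
F [-4.97  5.27  1.64] Fz [1.53 1.62 1.96 1.45] tool F [-1.63  7.23 -0.5 ] M [ 1.13   1.034 -0.01 ]
t 13.0 pos [0.5072 0.0227 0.1302] last [0.5072 0.0227 0.1302] kin ahead 0.0125 side -0.0000 yaw -50.73564233168672 gap 0.12196330235019111 xz [ 0.004  0.006 -1.   ] [-1.     0.003  0.007]
```

Request:
{"method": "drive_tool", "body": {
  "steps": [
    [[-0.0002,-0.0008,0,0,1],[-0.0002,-0.0014,0,0,1],[-0.0002,-0.0018,0,0,1],[-0.0002,-0.0022,0,0,1],[-0.0002,-0.0025,0,0,1],[-0.0002,-0.0025,0,0,1],[-0.0002,-0.0025,0,0,1],[-0.0002,-0.0025,0,0,1]]
  ]
}}

```text
time_s: 13.67
position: [0.5077, 0.0222, 0.1302]
tool_rot: [0.788, 1.563, 1.475]
contact_force: [-5.1, 5.9, 1.9]
finger_gap: 0.125
```

```bash
python3 q.py; python3 - <<'E'
from h import *
im=np.load("im_side.npy"); crop(im,290,185,60,45,13,"pics/c3.png")
E
```

```text
F [-4.93  6.27  2.18] Fz [2.42 3.35 1.73 1.24] tool F [-2.14  7.99  0.17] M [1.305 1.145 0.015]
t 13.8667 pos [0.5077 0.0222 0.1302] last [0.5077 0.0222 0.1302] kin ahead 0.0118 side -0.0001 yaw -50.673925492154645 gap 0.11836241445175189 xz [ 0.001  0.008 -1.   ] [-1.     0.006  0.006]
```

View pics/c3.png

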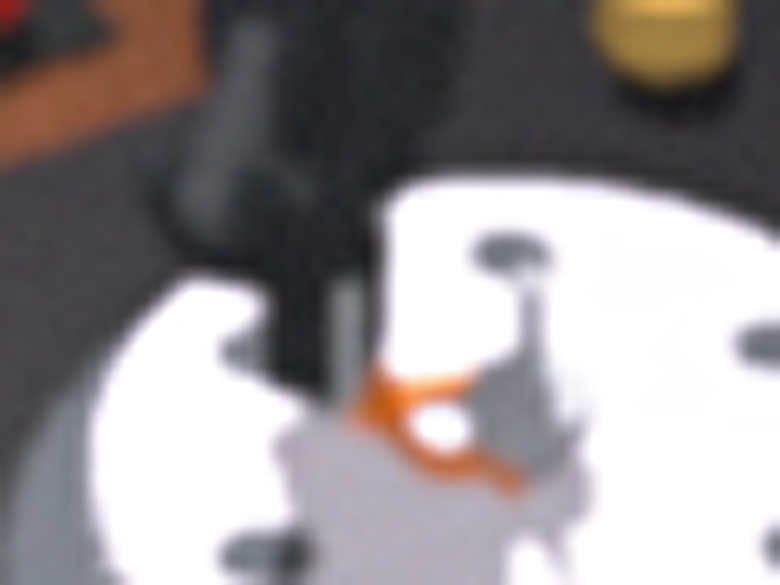

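Request:
{"method": "drive_tool", "body": {
  "steps": [
    [[-0.0004,-0.0012,0,0,1],[-0.0004,-0.002,0,0,1],[-0.0004,-0.0025,0,0,1],[-0.0004,-0.003,0,0,1],[-0.0004,-0.0035,0,0,1],[-0.0004,-0.0035,0,0,1],[-0.0004,-0.0035,0,0,1],[-0.0004,-0.0035,0,0,1]]
  ]
}}

```text
time_s: 14.53
position: [0.5084, 0.0212, 0.1302]
tool_rot: [1.154, 1.56, 1.841]
contact_force: [-5.2, 6.8, 2.4]
finger_gap: 0.118
```

```bash
python3 q.py
```

```text
F [-5.47  6.8   2.51] Fz [3.09 2.85 2.16 1.95] tool F [-2.43  8.75  0.1 ] M [ 1.427  1.267 -0.016]
t 14.7333 pos [0.5084 0.0212 0.1302] last [0.5084 0.0212 0.1303] kin ahead 0.0106 side -0.0001 yaw -50.606586491289654 gap 0.12036516511484703 xz [-0.003  0.01  -1.   ] [-1.     0.009  0.004]
```

Request:
{"method": "drive_tool", "body": {
  "steps": [
    [[-0.0006,-0.0015,0,0,1],[-0.0006,-0.0025,0,0,1],[-0.0006,-0.003,0,0,1],[-0.0006,-0.0035,0,0,1],[-0.0006,-0.004,0,0,1],[-0.0006,-0.004,0,0,1],[-0.0006,-0.004,0,0,1],[-0.0006,-0.004,0,0,1]]
  ]
}}

```text
time_s: 15.4
position: [0.51, 0.0192, 0.1306]
tool_rot: [1.296, 1.558, 1.985]
contact_force: [-5.1, 4.6, 4.0]
finger_gap: 0.122
```

```bash
python3 q.py
```

```text
F [-4.44  4.87  1.81] Fz [1.77 2.11 2.26 1.09] tool F [-1.74  6.61 -0.33] M [1.004 0.903 0.007]
t 15.6 pos [0.5103 0.0189 0.1306] last [0.5104 0.0187 0.1307] kin ahead 0.0076 side -0.0001 yaw -50.5744244986693 gap 0.11931111145813528 xz [-0.004  0.011 -1.   ] [-1.     0.011  0.004]
```

Request:
{"method": "drive_tool", "body": {
  "steps": [
    [[-0.0003,-0.0015,0,0,1],[-0.0003,-0.0025,0,0,1],[-0.0003,-0.003,0,0,1],[-0.0003,-0.0035,0,0,1],[-0.0003,-0.004,0,0,1],[-0.0003,-0.004,0,0,1],[-0.0003,-0.004,0,0,1],[-0.0003,-0.004,0,0,1]]
  ]
}}

```text
time_s: 16.27
position: [0.5145, 0.0139, 0.1315]
tool_rot: [0.923, 1.562, 1.609]
contact_force: [3.3, -4.5, -0.4]
finger_gap: 0.12
```

```bash
python3 q.py; python3 - <<'E'
from h import *
im=np.load("im_side.npy"); crop(im,290,185,60,45,13,"pics/c4.png")
E
```

```text
F [ 2.97 -5.03 -0.09] Fz [-0.27  0.41  0.05 -0.55] tool F [ 0.05 -5.77 -0.89] M [-1.213 -0.69  -0.03 ]
t 16.4667 pos [0.5145 0.0139 0.1315] last [0.5145 0.0139 0.1315] kin ahead 0.0010 side -0.0002 yaw -50.65405404118334 gap 0.11916461907822486 xz [-0.     0.009 -1.   ] [-1.     0.007  0.005]
```

View pics/c4.png

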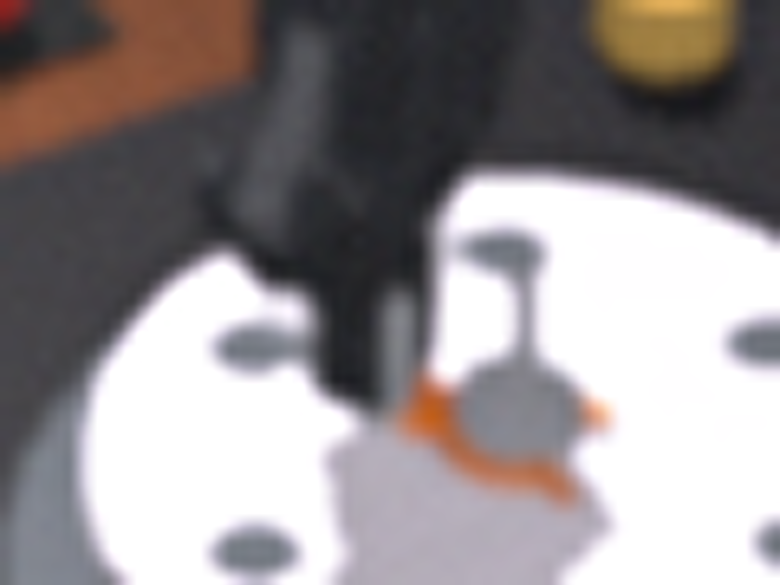

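Request:
{"method": "drive_tool", "body": {
  "steps": [
    [[0,-0.0005,0,0,1],[0,-0.001,0,0,1],[0,-0.0012,0,0,1],[0,-0.0012,0,0,1],[0,-0.0012,0,0,1],[0,-0.0012,0,0,1],[0,-0.0012,0,0,1],[0,-0.0012,0,0,1]]
  ]
}}

```text
time_s: 17.13
position: [0.5151, 0.0131, 0.1314]
tool_rot: [0.968, 1.562, 1.655]
contact_force: [0.9, -2.0, 0.0]
finger_gap: 0.114
```

```bash
python3 q.py
```

```text
F [ 0.43 -1.41 -0.28] Fz [-0.2  -0.46 -0.73  0.26] tool F [ 0.27 -1.36 -0.56] M [-0.284 -0.042 -0.012]
t 17.3333 pos [0.5151 0.0131 0.1314] last [0.5151 0.013  0.1314] kin ahead 0.0000 side -0.0001 yaw -50.6489242914293 gap 0.11735194235458689 xz [-0.001  0.009 -1.   ] [-1.     0.007  0.005]
```

Request:
{"method": "drive_tool", "body": {
  "steps": [
    [[0,-0.0005,0,0,1],[0,-0.001,0,0,1],[0,-0.0012,0,0,1],[0,-0.0015,0,0,1],[0,-0.0015,0,0,1],[0,-0.0015,0,0,1],[0,-0.0015,0,0,1],[0,-0.0015,0,0,1]]
  ]
}}

```text
time_s: 18.0
position: [0.5161, 0.0119, 0.1314]
tool_rot: [0.947, 1.562, 1.634]
contact_force: [0.9, 0.3, -0.2]
finger_gap: 0.119
```

```bash
python3 q.py; python3 - <<'E'
from h import *
im=np.load("im_side.npy"); crop(im,290,185,60,45,13,"pics/c5.png")
E
```

```text
F [ 0.22  0.08 -0.25] Fz [-0.6   0.31 -0.55 -0.16] tool F [ 0.25 -0.08  0.22] M [ 0.012 -0.028 -0.001]
t 18.2 pos [0.5161 0.0119 0.1314] last [0.5161 0.0119 0.1314] kin ahead -0.0015 side -0.0001 yaw -50.649356954836016 gap 0.11811409235768135 xz [-0.001  0.009 -1.   ] [-1.     0.007  0.005]
```

View pics/c5.png

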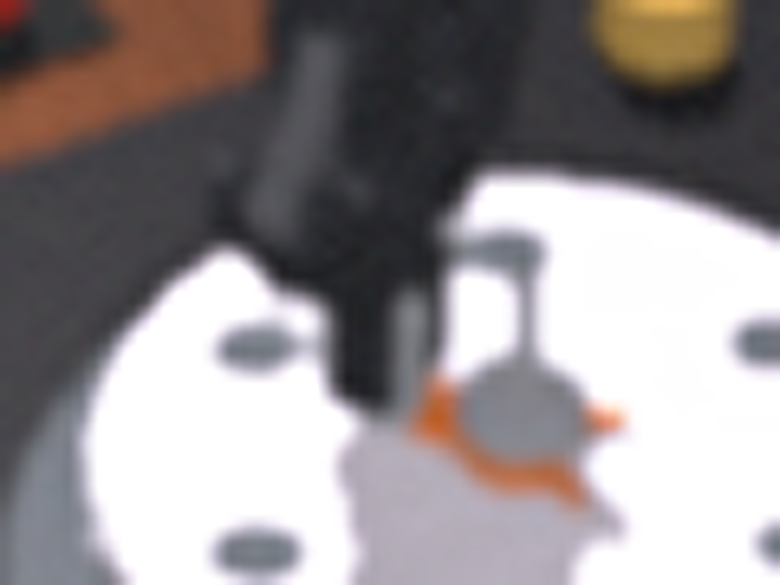

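Request:
{"method": "drive_tool", "body": {
  "steps": [
    [[0,-0.0004,0,0,1],[0,-0.0008,0,0,1],[0,-0.001,0,0,1],[0,-0.001,0,0,1],[0,-0.001,0,0,1],[0,-0.001,0,0,1],[0,-0.001,0,0,1],[0,-0.001,0,0,1]]
  ]
}}

```text
time_s: 18.87
position: [0.5167, 0.0112, 0.1314]
tool_rot: [0.968, 1.562, 1.654]
contact_force: [-0.5, 1.4, -1.0]
finger_gap: 0.125
```

```bash
python3 q.py
```

```text
F [-0.72  0.5   0.13] Fz [ 0.44 -0.52  0.72 -0.12] tool F [-0.13  0.84 -0.24] M [0.142 0.099 0.014]
t 19.0667 pos [0.5167 0.0112 0.1314] last [0.5166 0.0112 0.1314] kin ahead -0.0024 side -0.0001 yaw -50.647570727120524 gap 0.11583285691475172 xz [-0.001  0.009 -1.   ] [-1.     0.008  0.005]
```

Request:
{"method": "drive_tool", "body": {
  "steps": [
    [[0.0003,0.0004,0,0,1],[0.0006,0.0008,0,0,1],[0.0006,0.0008,0,0,1],[0.0006,0.0008,0,0,1],[0.0006,0.0008,0,0,1],[0.0006,0.0008,0,0,1],[0.0006,0.0008,0,0,1],[0.0006,0.0008,0,0,1]]
  ],
  "force": 20
}}

```text
time_s: 19.73
position: [0.5162, 0.0118, 0.1308]
tool_rot: [0.96, 1.562, 1.647]
contact_force: [1.0, -0.6, 1.1]
finger_gap: 0.118
```

```bash
python3 q.py
```

```text
F [-0.04  0.11 -0.19] Fz [-0.54 -0.01  0.16 -0.38] tool F [0.19 0.11 0.04] M [-0.05  -0.009  0.005]
t 19.9333 pos [0.5162 0.0118 0.1308] last [0.5162 0.0118 0.1308] kin ahead -0.0016 side -0.0001 yaw -50.643366451109664 gap 0.12073285671979625 xz [-0.001  0.009 -1.   ] [-1.     0.007  0.005]
```

Request:
{"method": "drive_tool", "body": {
  "steps": [
    [[0,0,0,0,0.85],[0,0,0,0,0.8],[0,0,0,0,0.75],[0,0,0,0,0.7],[0,0,0,0,0.6],[0,0,0,0,0.5],[0,0,0,0,0.5],[0,0,0,0,0.5]]
  ]
}}

```text
time_s: 20.6
position: [0.5162, 0.0118, 0.1308]
tool_rot: [0.967, 1.562, 1.654]
contact_force: [-0.2, 0.4, 0.3]
finger_gap: 0.499
```

```bash
python3 q.py; python3 - <<'E'
from h import *
im=np.load("im_side.npy"); crop(im,290,185,60,45,13,"pics/c6.png")
E
```

```text
F [ 0.24 -0.3   0.1 ] Fz [ 0.57 -0.35  0.74 -0.57] tool F [-0.1  -0.38 -0.  ] M [-0.007  0.002  0.012]
t 20.8 pos [0.5162 0.0118 0.1308] last [0.5162 0.0118 0.1308] kin ahead -0.0016 side -0.0001 yaw -50.6479524222948 gap 0.49668127855220134 xz [-0.001  0.009 -1.   ] [-1.     0.007  0.005]
```

View pics/c6.png

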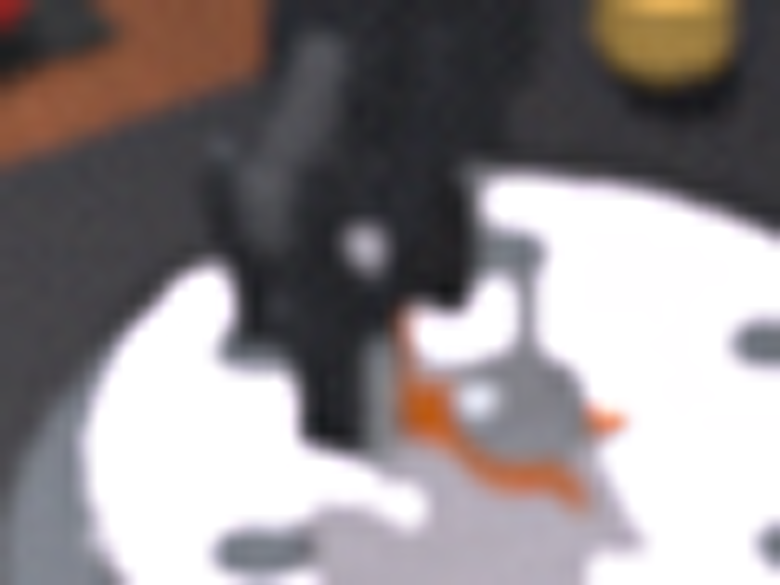

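Request:
{"method": "drive_tool", "body": {
  "steps": [
    [[-0.004,0,0,0,0.5],[-0.012,0,0,0,0.5],[-0.022,0,0,0,0.5],[-0.035,0.003,0,0,0.5],[-0.055,0.012,0,0,0.5],[-0.075,0.025,0,0,0.5],[-0.095,0.045,0,0,0.5],[-0.11,0.07,0,0,0.5]]
  ]
}}

```text
time_s: 21.47
position: [0.4727, 0.0644, 0.2441]
tool_rot: [0.561, 1.561, 1.245]
contact_force: [-0.4, -0.1, -0.0]
finger_gap: 0.497
```

Request:
{"method": "drive_tool", "body": {
  "steps": [
    [[-0.01,0.03,0,0,0.5],[-0.01,0.06,0,0,0.5],[-0.01,0.09,0,0,0.5],[-0.01,0.12,0,0,0.5],[-0.01,0.15,0,0,0.5],[-0.01,0.17,0,0,0.5],[-0.01,0.17,0,0,0.5],[-0.01,0.17,0,0,0.5]]
  ]
}}

```text
time_s: 22.13
position: [0.365, 0.1967, 0.2561]
tool_rot: [0.441, 1.56, 1.127]
contact_force: [0.4, -1.3, -1.4]
finger_gap: 0.501
```

```bash
python3 - <<'E'
from h import *
for n in("top","side"):
    im=optics.capture(n); np.save(f"im_{n}.npy",im)
    cv2.imwrite(f"pics/d_{n}.png",im[...,::-1])
    if n=="top": crop(im,310,175,64,48,12,"pics/dt.png")
    else: crop(im,300,190,64,48,12,"pics/ds.png")
    for l in("tonearm","screwdriver_grip","adaptor_mid"):
        d=finder.silhouettes(n,l); print(n,l,[(round(q["p"],2),np.round(q["point"],1).tolist()) for q in d[:1]])
st()
E
```

```text
top tonearm [(0.6, [434.3, 186.8])]
top screwdriver_grip [(0.75, [199.1, 196.1])]
top adaptor_mid [(0.45, [283.8, 260.8])]
side tonearm [(0.55, [388.9, 259.4])]
side screwdriver_grip [(0.5, [285.7, 177.2])]
side adaptor_mid [(0.68, [265.2, 216.0])]
t 22.5333 pos [0.3656 0.1956 0.255 ] F [-0.99  0.07  0.54] M [-0.041 -0.002 -0.007] gap 0.503 q [-0.65  0.03  0.06  2.12 -0.01  0.98  0.1 ]
R
 [[ 0.003 -0.631  0.776]
 [ 0.009  0.776  0.631]
 [-1.     0.005  0.008]]
```

View pics/dt.png

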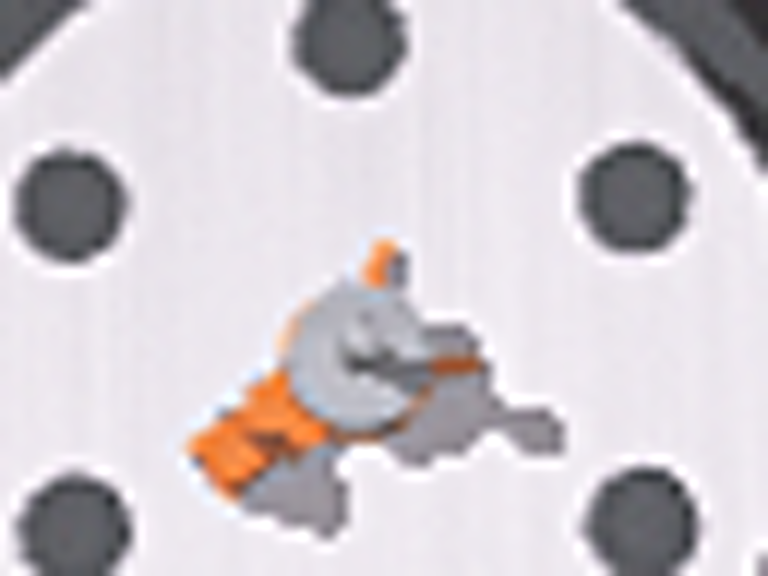

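View pics/ds.png

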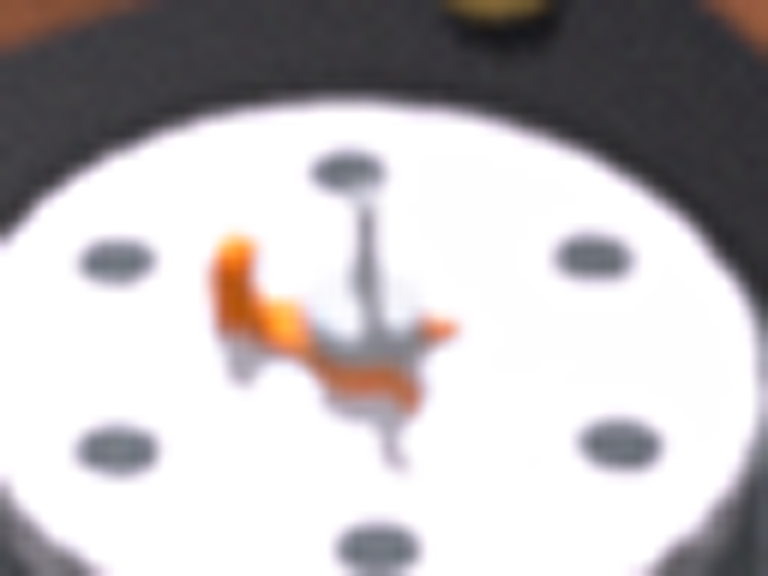

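View pics/d_top.png

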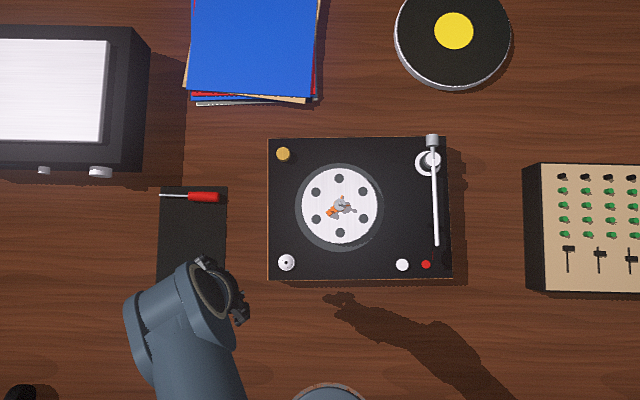

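```bash
python3 - <<'E'
from fc import *
from scipy.optimize import minimize
yaw=np.radians(-50.65); hub=np.array([.5347,-.011])
k=12
for n,(c0,r0,w,h) in {"top":(310,175,64,48),"side":(300,190,64,48)}.items():
    im=np.load(f"im_{n}.npy"); big=cv2.resize(im[r0:r0+h,c0:c0+w,::-1],None,fx=k,fy=k,interpolation=cv2.INTER_CUBIC)
    Rz=Ro.from_euler('z',yaw).as_matrix()
    for q in parts():
        P=proj(n,q@Rz.T+[*hub,.0985+.0025]);P=(P-[c0,r0]+.5)*k-.5
        cv2.polylines(big,[cv2.convexHull(P.astype(np.int32))],True,(0,200,0),1)
    cv2.imwrite(f"pics/o_{n}.png",big[150:450,150:600])
E
```

```text
(no output)
```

View pics/o_top.png

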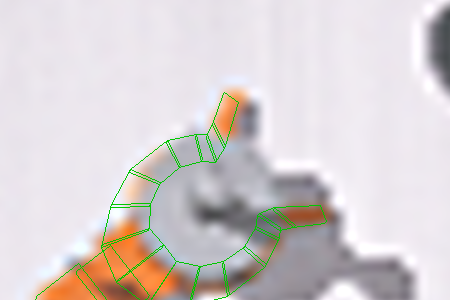

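View pics/o_side.png

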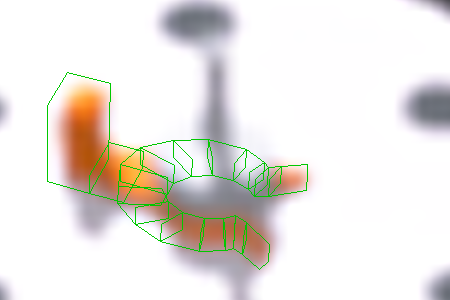

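The overlay matches the home pose in both views: the jaw tips lie on the model and the clip is flat. I'll hand in.

```bash
python3 - <<'E'
from plant import order,telemetry
print(order.close_job(), telemetry.sense()["time_s"])
E
```

```text
the job is handed in; nothing more can be done
the job is handed in; nothing more can be done
```

I picked up the orange clip by its finger grip and lowered it until it touched the sub-platter with about 2 N. I then pushed it mouth first into the hub groove and let it go. The job was handed in after about 22.5 s of the 61 s allowed.

**Snap:** The push peaked at about 9 N, then fell and reversed as the jaws closed behind the neck. Pressing on, I felt a stretch with no force and then the bridge just touching the neck (about 0.8 N), so I backed off to the middle of that play before opening the gripper.

**Limits:** The largest sideways force I measured was about 9 N (stops at 20 N). The largest sustained vertical force was about 2.5 N, with one 4 N reading (stops at 9 N). I only read forces between moves, so a brief higher peak would not have shown. I could not read the jaw angles directly.

**Last checks:** In both cameras the clip lies flat around the hub, within roughly 0.5 mm of the home position. The arm is clear of everything. The detected positions of the tonearm, screwdriver and adaptor agree with the first pictures, within the detector's scatter.

**Disagreements:**
- Touch put the platter about 2 mm higher than the cameras did, within their 2 mm calibration.
- The clip seemed to sit about 1.5 mm back in the fingers compared with the nominal grip point. I relied on the felt contacts instead.

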